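# Show the pan's temperature dot to the bench camera with an inspection mirror

## Robot

A 6-joint arm with a two-finger parallel gripper is mounted at the origin on the work surface. World frame = base frame: x ahead of the robot, y to its left, z up, the work surface at z = 0. Lengths are in mm, angles in degrees, forces in N, time in s.
With the tool pointing down it reaches from about 350 to 850 mm from the base axis. Payload 8.1 kg.
Tool frame: the origin (TCP) lies at the very end of the fingers, on their centre line; the grasp point (between the pads) lies r.tcp_to_grasp behind it (r.tcp_to_grasp is the distance from the TCP to the grasp point, in mm); z points along the fingers, y is the line along which they close (so a half turn about z gives the same grasp; the last joint's range is limited). The gripper opens to 85 mm and grips with 20 to 120 N. Pads are 22 mm wide; open, the fingers measure 114 mm over their backs; the gripper's body (76 mm by 85 mm) begins 54 mm behind the grasp point. The pads swing forward as they close: fully open they stand 13 mm farther back than shut.
Start: joints at [61.284, 7.471, 85.268, -0, 87.261, -4.893], TCP at [242.333, 548.89, 231.292] pointing down, gripper open.
Joint ranges: [-169.43, 169.43], [-51.17, 129.36], [1.28, 143.12], [-76.62, 256.62], [0, 156.53], [-152.29, 152.29]. Speed limits (degrees/s): [136.94, 136.94, 159.86, 180, 180, 180].

## Interface

Orientations are given as [roll, pitch, yaw] about the fixed x, y, z axes, in that order (R = Rz(yaw) Ry(pitch) Rx(roll)).
In Python, from bench import r gives the robot as it stands.
- The arm moves only by the shell command python3 -m handwheel 'ROWS' [OPENING] [FORCE]. ROWS is JSON, a list of rows, each a list of 4 numbers: the shift along the tool's x, y, z in m, then the turn about the tool's z in degrees. A call has 1 to 10 rows; each row shifts and turns the commanded pose from where the row before left it, along the tool's axes as they then stand; what a row does not reach is not made up. A row lasts 1/10 s, in which the tool goes at most 50 mm and 8.59 degrees, less where a joint would pass 70% of its speed; a pose out of reach is approached as far as the arm can. A call is refused whole if a number of a shift passes 0.05 or a number of a turn 8.59, either way. A call with a gripper value outside its range is refused whole. OPENING is the finger opening in m, from 0 to 0.0854, set as the call begins (- or left out, the last holds). The fingers move at their own pace and stop on an object; FORCE is the grip in N (left out, the last holds). Time passes only in rows, so rows that do not move let the fingers close. It gives the time, the measured TCP pose, the force, the opening and the grip force at its end, in the units of the state.
- r.sense(): the state, without advancing time (a new reading comes with each control period).
- r.snapshot(name): name is "scene" or "top" or "wrist"; returns the picture (420x560x3 uint8, red, green, blue); there is no depth.
- r.camera_params(name): a dict with "fx", "fy", "cx", "cy" (pixels), "R" (3x3) and "t" (3): a world point X has camera coordinates R X + t; the wrist camera has in their place "mount" (4x4, takes a point from camera to tool coordinates, whose origin is the TCP and whose axes are the flange's). Camera axes: x right, y down, z forward; pixel columns grow to the right and rows downward; lengths in mm; the calibration is good to about 2 mm. A picture is of the moment at which its call begins: read the wrist's pose just before it. camera_params takes no time and is no camera call.
- r.hand_in(): hands the job in; it is judged then, once.
The state is a dict: "time": time; "joint_pos": joint angles; "qd": joint speeds; "joint_efforts": joint torques, N m; "tool_pos": TCP position; "tcp_rot": TCP orientation; "ft_force": force on the tool from outside, world axes, zero at the start; "wrist_torque": the same for the moment, N m; "finger_gap": finger opening in mm; "grip_force": force on a finger pad.
Only numpy, scipy, OpenCV 4.12 (cv2) and the standard library are available. Lean on these libraries where they do the work, as an engineer would, in place of code of your own. Each camera call takes 0.05 s, during which the arm holds its last target. There are 200 camera calls.

## Task

Slide the small steel pan sideways across the hotplate, without lifting it, from the left ring to the middle of the right ring, the one in front of the bench camera. Then take the inspection mirror from its rest and hold it straight above the middle of the pan, in the centre of the camera's view, with the glass angled so that the camera sees the red dot on the pan's floor in the mirror. Finish still holding the mirror there, steady and clear of everything, and leave the tubs, bottle, jar and dish where they stand.

Things in the scene. Friction and masses are not known exactly. Their poses are not given: they have to be found in the camera images.
- hotplate: fixed twin hotplate, 260 (its x) by 420 (its y) by 60 mm high: cream case, level dark glass top, two black knobs in front; origin under its centre on the bench, x away from the robot, y to the left, z up. A 12 mm rod, 251 mm high, stands at x = 156, y = 0 and carries on a level bent arm (out to x = 285) a small blue bench camera. Turned up to about 10 degrees
- ring_left (a point): centre of the left white ring (146 mm across) on the glass top, 60 mm above the bench
- ring_right (a point): centre of the right white ring (146 mm across) on the glass top, 60 mm above the bench, 210 mm from the left one
- view_point (a point): point of the camera's line of sight straight above the right ring's centre, 150 mm above the dot of a pan centred there; the centre of the mirror's glass belongs here. The camera (44 mm cube, 34 mm black barrel) has the front of its lens 240 mm away at the same height (hotplate x = 240, y = -105, z = 214 mm) and looks level along the hotplate's -x
- aim_point (a point): point 131 mm from view_point in the direction half-way between the lens (level, hotplate +x) and straight down; a mirror with its glass at view_point and facing this point shows the pan's dot in the middle of the camera's picture
- pan: loose stainless pan, 130 mm across, 60 mm high, wall 3 mm, floor 4 mm, about 0.5 kg (varies), with one level black handle along its own -x; origin at the centre of its underside, z up. It starts on the left ring, its handle towards the robot; it slides with ordinary friction. Pressing down on the handle would tip it
- pan_dot (a point): centre of the red temperature dot (24 mm across) in the middle of the pan's inside floor, 4 mm above the underside
- pan_handle (a point): grip point on the handle's axis, 120 mm from the pan's centre and 50 mm above its underside; the black handle is 18 mm wide, 12 mm thick, and runs from 90 to 200 mm from the pan's centre; the glass top lies 44 mm below its underside until it overhangs the front edge
- mirror: loose inspection mirror, 0.1 kg: green grip, 14 mm square, 100 mm long along its x (-50 to +50 mm), then a 5 mm shaft along +x to a round orange-backed head, 72 mm across, 6 mm thick, at x = 150 mm. Origin at the grip's centre; z up and two grip flats upright as it lies in the rest. Balances about 18 mm ahead of the origin. The glass faces half-way between its +y and its -z (45 degrees down)
- mirror_grip (a point): centre of the green grip (the mirror's origin), 70 mm above the bench in the rest, with free space of 40 mm or more to either side and 65 mm below
- mirror_glass (a point): centre of the mirror's glass (70 mm across), 150 mm along the mirror's x from the grip's centre
- mirror_facing (a point): point 131 mm straight out in front of the centre of the glass, fixed to the mirror: shows where the glass faces
- rest: fixed steel instrument rest, 150 by 60 mm, on the left or on the right of the hotplate: two upright notched plates at 42 mm behind and 75 mm ahead of its origin along its x, in which the mirror lies with its grip centre straight above the origin and the same axes; the notches are open upwards, the rear notch's cheeks rise 12 mm beside the grip (top 75 mm above the bench). Origin on the bench
- bottle: loose clear reagent bottle, 60 mm across, 110 mm high, origin at its underside
- jar: loose amber jar, 60 mm across, 90 mm high, origin at its underside
- dish: loose covered culture dish, 94 mm across, 17 mm high, origin at its underside
- tub0: one of four loose clear sample tubs in a row in front of the hotplate, 44 mm across, 45 mm high, green inside, origin at its underside
- tub1: one of four loose clear sample tubs in a row in front of the hotplate, 44 mm across, 45 mm high, green inside, origin at its underside
- tub2: one of four loose clear sample tubs in a row in front of the hotplate, 44 mm across, 45 mm high, green inside, origin at its underside
- tub3: one of four loose clear sample tubs in a row in front of the hotplate, 44 mm across, 45 mm high, green inside, origin at its underside
Things that resemble listed ones, but are neither listed nor needed, are in the scene too. Leave any green look-alike of the rest alone.

How it is judged:
By the outcome, as a careful person would: the job done as asked, in the order asked, and still so for the second after the job is handed in, while the arm keeps its last pose, push and grip.
It also fails if it takes over 59 s, if anything falls off the work surface, if the arm or the gripper's body presses on something with over 40 N, if the wrist force passes 120 N, or if a joint passes its speed limit or range.

## Working session

There is one attempt and no reset: what is moved stays moved. The work goes in short steps, Python scripts to look and compute and a shell command to move; the robot and the scene stay as the last step left them, time stands still between calls to the robot, and variables do not carry over. Pictures are saved under pics/ and viewed, at most 10 in all, crops included, and the job is handed in when it is done.

```bash
ls; mkdir -p pics; python3 - <<'E'
from bench import r
import cv2
print(r.sense(), r.tcp_to_grasp)
for n in("scene","top"):
    cv2.imwrite(f"pics/{n}0.png",cv2.resize(r.snapshot(n)[:,:,::-1],(800,600),interpolation=cv2.INTER_CUBIC))
    print(n,r.camera_params(n))
print(r.camera_params("wrist"))
E
```

```text
pics
{'time': 0.0, 'joint_pos': array([ 6.12826472e+01,  7.51548648e+00,  8.53308981e+01,  1.12184240e-03,
        8.72628665e+01, -4.89363570e+00]), 'qd': array([ 0.07176119, -0.00822823,  0.04236481, -0.01009714,  0.10994812,
       -0.03582967]), 'joint_efforts': array([ 4.40968925e-04, -5.69399321e+01, -5.00552416e+01, -1.38982459e-04,
        1.51069608e-02,  9.25361223e-05]), 'tool_pos': array([242.05807171, 548.3833283 , 230.22499343]), 'tcp_rot': array([-1.79891243e+02, -1.04361672e-02,  1.56176218e+02]), 'ft_force': array([-0.4864822 ,  0.85437445, -0.44757656]), 'wrist_torque': array([-0.01340216, -0.04640417, -0.00609711]), 'grip_force': 0.0, 'finger_gap': 85.19893017611612} 18.700000000000003
scene {'fx': 380.0204729322938, 'fy': 380.0204729322938, 'cx': 284.0144074853102, 'cy': 206.65466177021605, 'R': array([[ 0.81098826,  0.5847983 ,  0.01757835],
       [ 0.33301615, -0.43670097, -0.83569882],
       [-0.48103876,  0.6835958 , -0.54890663]]), 't': array([-403.5014362 ,  -27.37922286, 1389.38788999])}
top {'fx': 540.7887270786289, 'fy': 540.7887270786289, 'cx': 280.50749836426445, 'cy': 214.87574005014105, 'R': array([[-0.07738346, -0.99698809,  0.00515311],
       [-0.97383695,  0.07447683, -0.214697  ],
       [ 0.21366656, -0.02163229, -0.97666711]]), 't': array([  50.68095935,  470.01444885, 1492.64748505])}
{'fx': 303.0303663693961, 'fy': 303.0303663693961, 'cx': 277.20555346654186, 'cy': 211.2354447182244, 'mount': array([[ 1.39238934e-03, -9.52186678e-01, -3.05513651e-01,
         7.79138492e+01],
       [ 9.99997998e-01,  1.76488330e-03, -9.43040705e-04,
        -2.95210492e-01],
       [ 1.43714674e-03, -3.05511727e-01,  9.52187229e-01,
        -1.42252988e+02],
       [ 0.00000000e+00,  0.00000000e+00,  0.00000000e+00,
         1.00000000e+00]])}
```

View pics/scene0.png

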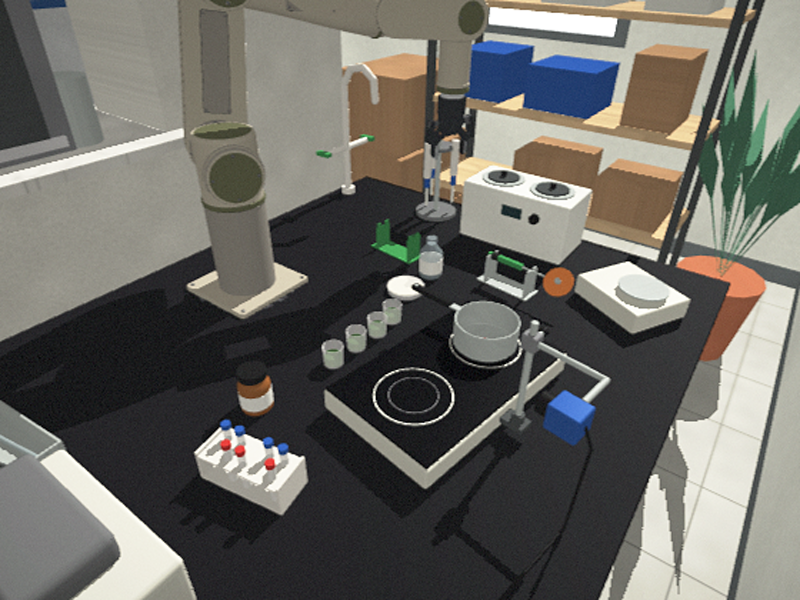

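View pics/top0.png

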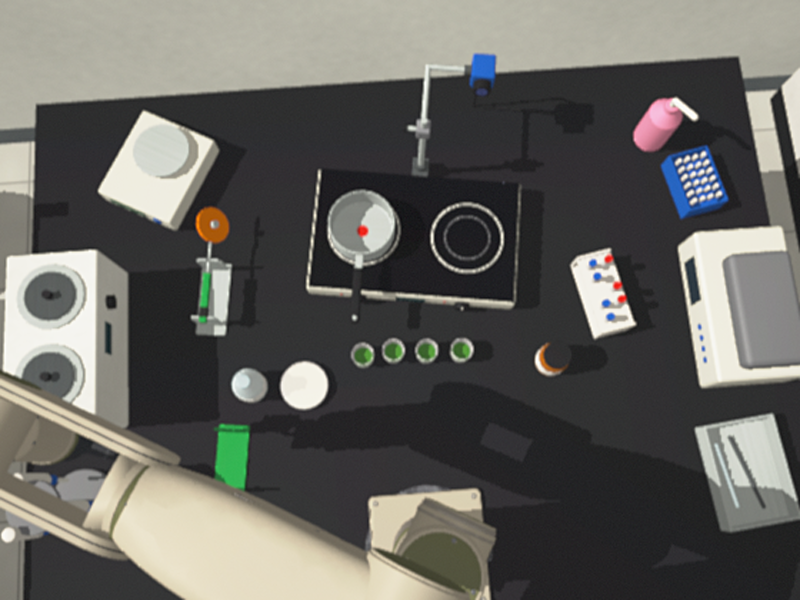

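```bash
cat > h.py <<'E'
import numpy as np, cv2
from bench import r
from scipy.spatial.transform import Rotation as Ro
def cam(n,s=None):
    p=r.camera_params(n); K=np.array([[p["fx"],0,p["cx"]],[0,p["fy"],p["cy"]],[0,0,1]])
    if n=="wrist":
        T=np.eye(4);T[:3,:3]=Ro.from_euler("xyz",s["tcp_rot"],degrees=True).as_matrix();T[:3,3]=s["tool_pos"]
        W=np.linalg.inv(T@p["mount"]);return K,W[:3,:3],W[:3,3]
    return K,p["R"],p["t"]
def onz(C,uv,z):
    K,R,t=C;uv=np.atleast_2d(uv).astype(float)
    d=(R.T@np.linalg.inv(K)@np.c_[uv,np.ones(len(uv))].T).T;c=-R.T@t
    return c+d*((z-c[2])/d[:,2])[:,None]
def proj(C,X):
    K,R,t=C;q=(K@(R@np.atleast_2d(X).T+t[:,None])).T;return q[:,:2]/q[:,2:]
def tri(A,a,B,b):
    M=[];v=[]
    for (K,R,t),uv in((A,a),(B,b)):
        x=np.linalg.inv(K)@np.array([*uv,1])
        for i in(0,1): M.append(R[i]-x[i]*R[2]);v.append(x[i]*t[2]-t[i])
    return np.linalg.lstsq(np.array(M),np.array(v),rcond=None)[0]
def red(im):
    h=cv2.cvtColor(im,cv2.COLOR_RGB2HSV);m=((h[...,0]<6)|(h[...,0]>174))&(h[...,1]>170)&(h[...,2]>110)
    n,l,s,c=cv2.connectedComponentsWithStats(m.astype(np.uint8));return [(int(s[i,4]),c[i].round(1)) for i in range(1,n) if s[i,4]>8]
E
python3 - <<'E'
from h import *
im=r.snapshot("top");cv2.imwrite("pics/t.png",im[:,:,::-1]);C=cam("top")
print(red(im))
f=lambda *p:np.array(p)*.7-.15
print("ring R",onz(C,f([467,238]),60))
print("hp top corners",onz(C,f([320,170],[521,185],[515,303],[308,290]),60).round())
print("dot",onz(C,f([362,230]),64)); print("handle tip",onz(C,f([354,318]),110))
print("mirror grip ends",onz(C,f([206,320],[208,273]),77),"head",onz(C,f([212,225]),70))
# ring ellipse
x0,y0,x1,y1=285,130,370,200
g=cv2.cvtColor(im,cv2.COLOR_RGB2GRAY)[y0:y1,x0:x1]
cs,_=cv2.findContours((g>110).astype(np.uint8),cv2.RETR_LIST,cv2.CHAIN_APPROX_NONE)
for c in cs:
    if len(c)>60: e=cv2.fitEllipse(c);print(e,onz(C,np.array(e[0])+[x0,y0],60))
S=cam("scene");print("scene grip", proj(S,[[600,400,70]]))
print("mirror grip tri", tri(C,f([207,296])[0],S,f([511,262])[0]))
E
```

```text
[(31, array([253.3, 161.3])), (19, array([426.2, 180.7])), (19, array([432.3, 199.3])), (19, array([435.4, 208.5]))]
ring R [[ 603.45122782 -129.98880169   60.        ]]
hp top corners [[ 773.  159.   60.]
 [ 709. -252.   60.]
 [ 462. -212.   60.]
 [ 520.  197.   60.]]
dot [[635.17696539  80.93834076  64.        ]]
handle tip [[445.30958845 106.91422982 110.        ]]
mirror grip ends [[470.28720501 396.73440778  77.        ]
 [565.03236025 390.56577226  77.        ]] head [[666.63771223 381.74829392  70.        ]]
((41.52706527709961, 36.053985595703125), (45.603023529052734, 47.519569396972656), 102.52101135253906) [[ 604.69266763 -129.45938785   60.        ]]
((41.4384651184082, 36.154476165771484), (48.53855514526367, 51.193572998046875), 99.74707794189453) [[ 604.40947102 -129.17437776   60.        ]]
scene grip [[374.55196881 189.37201768]]
mirror grip tri [526.89841489 399.83720283  67.40568291]
```

```bash
cat >> h.py <<'E'
def go(tx,ty,tz,yaw=None):
    s=r.sense();p=s["tool_pos"];y=np.radians(s["tcp_rot"][2]);d=np.array([tx,ty,tz])-p
    print("t",round(s["time"],2),"pos",p.round(1),"rot",s["tcp_rot"].round(2),"F",s["ft_force"].round(1),"gap",round(s["finger_gap"],1),round(s["grip_force"],1))
    print("tool dxyz mm",np.round([d[0]*np.cos(y)+d[1]*np.sin(y),d[0]*np.sin(y)-d[1]*np.cos(y),-d[2]],1),"turn",None if yaw is None else round((s["tcp_rot"][2]-yaw+180)%360-180,2))
E
python3 -m handwheel '[[0,0,-0.03,-8],[0,0,0,-8]]' 0.026 50
python3 -c "
from h import *
go(505,98,200,172.2)"
```

```text
time: 0.35
tool_pos: [243.0, 550.1, 265.0]
tcp_rot: [179.7, 0.1, 172.5]
ft_force: [-0.3, 0.2, 1.2]
finger_gap: 59.1
grip_force: 0.0
t 0.35 pos [243.  550.1 265. ] rot [1.7975e+02 1.0000e-01 1.7249e+02] F [-0.3  0.2  1.2] gap 59.1 0.0
tool dxyz mm [-318.9 -414.    65. ] turn 0.29
```

```bash
python3 -m handwheel '[[-0.029,-0.037,0.003,0],[-0.029,-0.038,0.004,0],[-0.029,-0.038,0.004,0],[-0.029,-0.038,0.004,0],[-0.029,-0.038,0.004,0],[-0.029,-0.038,0.006,0],[-0.029,-0.038,0.006,0],[-0.029,-0.038,0.008,0],[-0.029,-0.038,0.008,0],[-0.029,-0.038,0.008,0]]'
python3 -m handwheel '[[-0.015,-0.02,0.01,0],[-0.014,-0.016,0,0],[0,0,0,0],[0,0,0,0]]'
python3 - <<'E'
from h import *
go(516,97,91.3)
s=r.sense();im=r.snapshot("wrist");C=cam("wrist",s)
print([(n,c,onz(C,c,64)) for n,c in red(im)])
cv2.imwrite("pics/w1.png",cv2.resize(im[:,:,::-1],(800,600)))
E
```

```text
time: 1.35
tool_pos: [478.5, 132.1, 206.0]
tcp_rot: [180.0, 0.0, 172.2]
ft_force: [2.1, 0.9, -0.2]
finger_gap: 26.0
grip_force: 0.0
time: 1.75
tool_pos: [501.7, 94.2, 196.0]
tcp_rot: [180.0, -0.0, 172.1]
ft_force: [-0.3, 0.1, -0.1]
finger_gap: 26.2
grip_force: 0.0
t 1.75 pos [501.7  94.2 196. ] rot [ 1.7999e+02 -5.0000e-02  1.7211e+02] F [-0.3  0.1 -0.1] gap 26.2 0.0
tool dxyz mm [-13.8   4.7 104.7] turn None
[(286, array([283.5, 319.7]), array([[633.21168759,  82.38114724,  64.        ]]))]
```

View pics/w1.png

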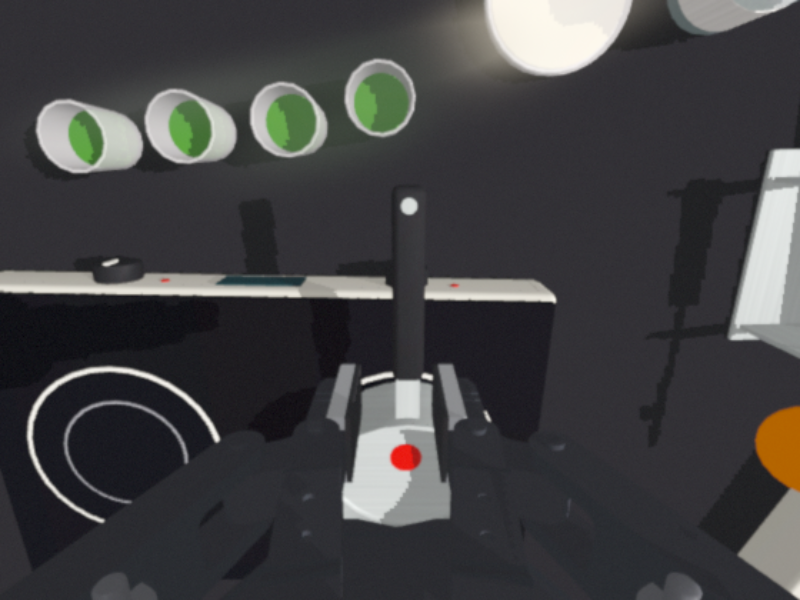

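```bash
python3 - <<'E'
from h import *
s=r.sense();C=cam("wrist",s);f=lambda *p:np.array(p)*.7-.15
H=onz(C,f([408,206],[409.5,365]),116);print("handle",H,np.degrees(np.arctan2(*(H[1]-H[0])[[1,0]])))
E=onz(C,f([0,292],[550,301]),60);print("front edge yaw",np.degrees(np.arctan2(*(E[1]-E[0])[[1,0]]))-90,E)
im=cv2.imread("pics/w1.png",0)[360:530,20:225]
pts=[]
for c in cv2.findContours((im>130).astype(np.uint8),cv2.RETR_EXTERNAL,cv2.CHAIN_APPROX_NONE)[0]:
    if len(c)>150: pts.append(c[:,0]+[20,360])
p=np.vstack(pts);W=onz(C,f(*p),60)[:,:2]
W=W[np.abs(np.hypot(*(W-[604.5,-129.3]).T)-73)<12]
# circle fit
A=np.c_[2*W,np.ones(len(W))];q=np.linalg.lstsq(A,(W**2).sum(1),rcond=None)[0];print("ringR",q[:2],np.sqrt(q[2]+q[0]**2+q[1]**2),len(W))
E
```

```text
handle [[445.25993014 107.87239562 116.        ]
 [532.90200895  97.53583849 116.        ]] -6.726423863109694
front edge yaw -8.717744387147107 [[ 469.76154438 -169.89017251   60.        ]
 [ 525.80366121  195.58965553   60.        ]]
ringR [ 605.08087066 -127.25471931] 71.5312103279509 668
```

```bash
python3 -m handwheel '[[-0.0132,0.0056,0.03,0],[0,0,0.035,0],[0,0,0,0],[0,0,0,0]]' 0.03
python3 - <<'E'
from h import *
go(515.5,98,91.3,172.0)
s=r.sense();im=r.snapshot("wrist");C=cam("wrist",s)
print([(n,c,onz(C,c,64)) for n,c in red(im)])
cv2.imwrite("pics/w2.png",cv2.resize(im[:,:,::-1],(800,600)))
E
```

```text
time: 2.2
tool_pos: [514.7, 98.9, 131.3]
tcp_rot: [-180.0, -0.1, 172.3]
ft_force: [0.2, 0.1, 0.1]
finger_gap: 30.0
grip_force: 0.0
t 2.2 pos [514.7  98.9 131.3] rot [-1.7998e+02 -1.1000e-01  1.7225e+02] F [0.2 0.1 0.1] gap 30.0 0.0
tool dxyz mm [-0.9 -0.8 40. ] turn 0.25
[(456, array([277.4, 356.9]), array([[633.71164798,  82.47854576,  64.        ]]))]
```

View pics/w2.png

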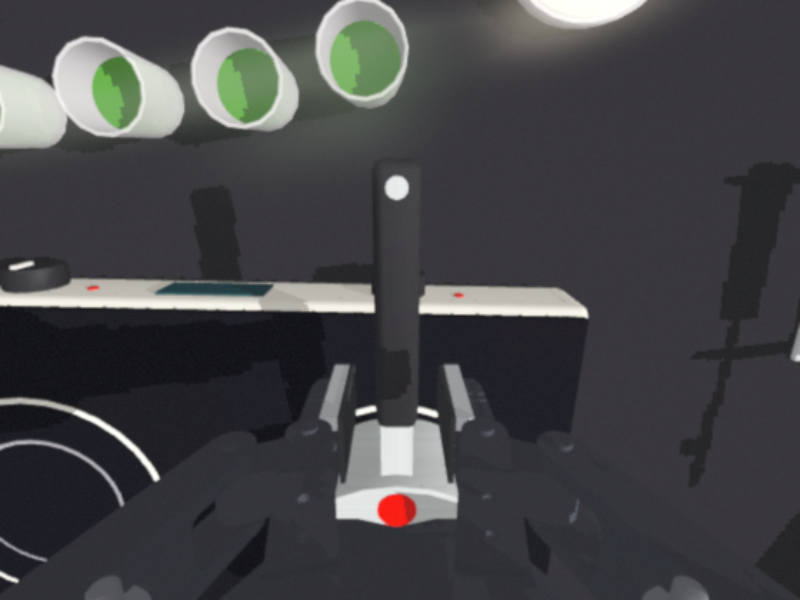

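```bash
python3 -m handwheel '[[0,0,0.02,0],[0,0,0.02,0],[0,0,0,0],[0,0,0,0]]' 0.026
python3 -m handwheel '[[0,0,0,0],[0,0,0,0],[0,0,0,0],[0,0,0,0]]' 0.0 50
python3 - <<'E'
from h import *
go(515.5,98,91.3,172.0)
s=r.sense();im=r.snapshot("top");C=cam("top")
print([(n,c,onz(C,c,64)) for n,c in red(im)][:2])
E
```

```text
time: 2.65
tool_pos: [516.5, 98.3, 93.1]
tcp_rot: [180.0, 0.1, 172.2]
ft_force: [-0.0, 0.1, 0.5]
finger_gap: 26.2
grip_force: 0.0
time: 3.05
tool_pos: [516.9, 98.4, 93.4]
tcp_rot: [179.9, 0.1, 172.2]
ft_force: [-3.2, 1.0, 6.6]
finger_gap: 16.7
grip_force: 50.9
t 3.05 pos [516.9  98.4  93.4] rot [1.7995e+02 1.5000e-01 1.7218e+02] F [-3.2  1.   6.6] gap 16.7 50.9
tool dxyz mm [ 1.3 -0.6  2.1] turn 0.18
[(18, array([426.1, 180.4]), array([[ 538.89099293, -410.34137553,   64.        ]])), (15, array([431.9, 199.3]), array([[ 482.07730836, -419.29628997,   64.        ]]))]
```

```bash
python3 -m handwheel '[[0,0,-0.001,0],[0,0,0,0],[0,0,0,0]]'
python3 - <<'E'
from h import *
s=r.sense();print(s["ft_force"],s["wrist_torque"],s["tool_pos"],s["tcp_rot"])
E
```

```text
time: 3.4
tool_pos: [516.6, 98.3, 93.4]
tcp_rot: [180.0, 0.1, 172.2]
ft_force: [-0.4, 1.1, 5.0]
finger_gap: 17.2
grip_force: 50.7
[-0.39349312  1.09759453  4.98748167] [ 0.18769307 -0.08970677  0.05746408] [516.57127974  98.28765441  93.38348201] [1.79964375e+02 1.08641019e-01 1.72182899e+02]
```

```bash
python3 -m handwheel '[[0,0,-0.001,0],[0,0,-0.0005,0],[0,0,0,0],[0,0,0,0]]'
python3 - <<'E'
from h import *
s=r.sense();print(s["ft_force"],s["wrist_torque"],s["tool_pos"],s["tcp_rot"])
# displacement of the pan: from ring dot to ringR, in tool frame, handle yaw to keep
go(*(s["tool_pos"]+np.array([605-634.2,-128.2-81.6,0])))
E
```

```text
time: 3.8
tool_pos: [515.8, 98.0, 93.8]
tcp_rot: [-180.0, 0.0, 172.2]
ft_force: [2.2, -0.0, 1.4]
finger_gap: 17.3
grip_force: 50.1
[ 2.20019221 -0.04741397  1.35946039] [ 0.02262064 -0.48749267  0.14366805] [515.80597726  98.01832272  93.79820919] [-1.79996883e+02  8.01032638e-03  1.72172825e+02]
t 3.8 pos [515.8  98.   93.8] rot [-1.8000e+02  1.0000e-02  1.7217e+02] F [ 2.2 -0.   1.4] gap 17.3 50.1
tool dxyz mm [   0.4 -211.8   -0. ] turn None
```

```bash
python3 -m handwheel '[[0,-0.005,0,0],[0,-0.01,0,0],[0,-0.01,0,0],[0,-0.01,0,0],[0,-0.01,0,0],[0,-0.01,0,0],[0,-0.01,0,0],[0,-0.01,0,0],[0,-0.005,0,0],[0,0,0,0]]'
```

```text
time: 4.8
tool_pos: [504.6, 17.6, 93.8]
tcp_rot: [-179.9, -0.0, 172.1]
ft_force: [-0.5, -0.8, 2.5]
finger_gap: 17.2
grip_force: 50.3
```

Good: sliding with low force. Continue.

```bash
python3 -m handwheel '[[0,-0.008,0,0],[0,-0.015,0,0],[0,-0.015,0,0],[0,-0.015,0,0],[0,-0.015,0,0],[0,-0.015,0,0],[0,-0.015,0,0],[0,-0.013,0,0],[0,-0.008,0,0],[0,0,0,0]]'
python3 - <<'E'
from h import *
go(515.8-29.2,98-209.8,93.8)
s=r.sense();im=r.snapshot("wrist");C=cam("wrist",s)
print([(n,c,onz(C,c,64)) for n,c in red(im)])
im=r.snapshot("top");C=cam("top")
print([(n,c,onz(C,c,64)) for n,c in red(im)])
E
```

```text
time: 5.8
tool_pos: [488.3, -100.5, 93.8]
tcp_rot: [-179.9, -0.0, 172.1]
ft_force: [-1.9, -2.1, 3.6]
finger_gap: 17.2
grip_force: 50.3
t 5.8 pos [ 488.3 -100.5   93.8] rot [-1.7994e+02 -1.0000e-02  1.7210e+02] F [-1.9 -2.1  3.6] gap 17.2 50.3
tool dxyz mm [  0.2 -11.5  -0. ] turn None
[(12, array([315.5, 214.5]), array([[470.70722959, -75.47564982,  64.        ]]))]
[(11, array([425.7, 180.9]), array([[ 537.49754366, -408.99215853,   64.        ]])), (15, array([431.9, 199.3]), array([[ 482.07730836, -419.29628997,   64.        ]])), (15, array([435.1, 208.4]), array([[ 454.94457775, -424.71495607,   64.        ]]))]
```

```bash
python3 -m handwheel '[[0,-0.006,0,0],[0,-0.0055,0,0],[0,0,0,0],[0,0,0,0]]'
python3 -m handwheel '[[0,0,0,0],[0,0,0,0],[0,0,0,0]]' 0.03
python3 -m handwheel '[[0,0,-0.03,0],[0,0,-0.05,0],[0,0,-0.03,0],[0,0,0,0],[0,0,0,0]]'
python3 - <<'E'
from h import *
go(486.6,-111.8,93.8)
s=r.sense();im=r.snapshot("wrist");C=cam("wrist",s)
print([(n,c,onz(C,c,64)) for n,c in red(im)])
cv2.imwrite("pics/w3.png",cv2.resize(im[:,:,::-1],(800,600)))
im=r.snapshot("top");C=cam("top")
print([(n,c,onz(C,c,64)) for n,c in red(im)][:2])
E
```

```text
time: 6.3
tool_pos: [487.1, -110.7, 93.8]
tcp_rot: [-180.0, 0.0, 172.2]
ft_force: [0.9, 0.8, 1.2]
finger_gap: 16.8
grip_force: 50.2
time: 6.6
tool_pos: [486.8, -110.5, 93.5]
tcp_rot: [-180.0, -0.0, 172.2]
ft_force: [-0.6, 0.2, -0.6]
finger_gap: 29.7
grip_force: 0.0
time: 7.1
tool_pos: [487.5, -110.7, 204.5]
tcp_rot: [-180.0, 0.1, 172.2]
ft_force: [0.0, -0.4, -0.7]
finger_gap: 30.0
grip_force: 0.0
t 7.1 pos [ 487.5 -110.7  204.5] rot [-1.7997e+02  1.0000e-01  1.7217e+02] F [ 0.  -0.4 -0.7] gap 30.0 0.0
tool dxyz mm [  0.8  -1.2 110.7] turn None
[(58, array([  2. , 285.1]), array([[ 542.70228054, -414.76631757,   64.        ]])), (279, array([277.7, 302.5]), array([[ 603.33315481, -126.61807852,   64.        ]]))]
[(19, array([426.2, 180.7]), array([[ 537.98058135, -410.50737349,   64.        ]])), (15, array([431.9, 199.3]), array([[ 482.07730836, -419.29628997,   64.        ]]))]
```

View pics/w3.png

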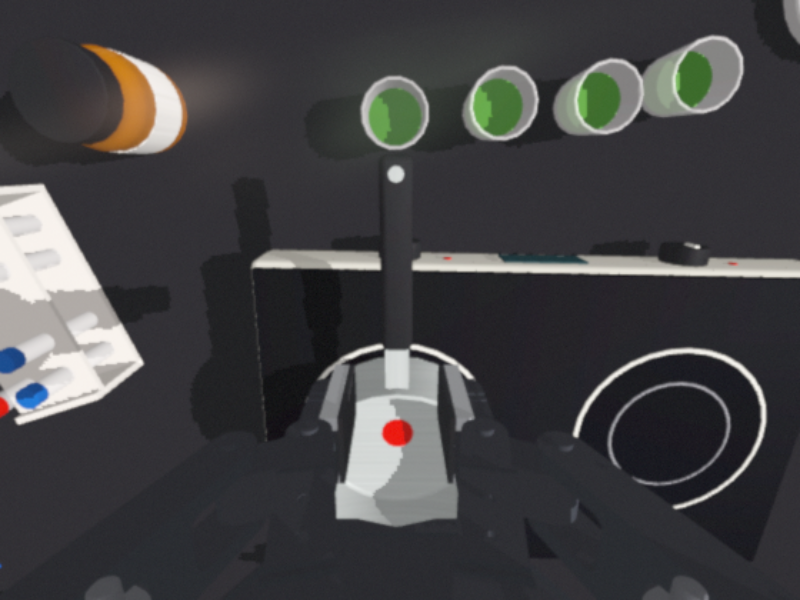

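```bash
cat >> h.py <<'E'
def ring(pic,box,guess,C,rad=73,tol=6):
    x0,y0,x1,y1=box;im=cv2.imread(pic,0)[y0:y1,x0:x1]
    m=np.argwhere(im>130)[:,::-1]+[x0,y0]
    W=onz(C,m*.7-.15,60)[:,:2]
    g=np.array(guess,float)
    for _ in range(8):
        V=W[np.abs(np.hypot(*(W-g).T)-rad)<tol]
        q=np.linalg.lstsq(np.c_[2*V,np.ones(len(V))],(V**2).sum(1),rcond=None)[0];g=q[:2]
    return g,np.sqrt(q[2]+g@g),len(V)
E
python3 - <<'E'
from h import *
C=cam("wrist",r.sense());f=lambda *p:np.array(p)*.7-.15
L=ring("pics/w3.png",(560,335,780,520),(637,79.5),C);print(L)
E=onz(C,f([255,266],[790,275]),60);y=np.arctan2(*(E[1]-E[0])[[1,0]])-np.pi/2;print(np.degrees(y))
for a in(y,np.radians(-8.7)):print("R from L",L[0]-210*np.array([-np.sin(a),np.cos(a)]))
s=dict(r.sense());
E
```

```text
(array([632.37467233,  78.84163765]), np.float64(70.47008876781024), 2156)
-8.721171443555809
R from L [ 600.5331977  -128.73032696]
R from L [ 600.60990008 -128.74207858]
```

```bash
python3 -m handwheel '[[0.004,0.03,-0.01,-3.4],[0.0035,0.046,-0.01,0],[0.0035,0.046,0,0],[0.0035,0.046,0,0],[0.0035,0.046,0,0],[0.0035,0.046,0,0],[0.0035,0.046,0,0],[0.0035,0.046,0,0],[0.0035,0.046,0,0],[0.0035,0.046,0,0]]' 0.04
python3 -m handwheel '[[0.0035,0.04,0,0],[0.0035,0.025,0.0,0],[0,0,0,0],[0,0,0,0]]'
python3 - <<'E'
from h import *
go(500,392,200,175.5)
s=r.sense();im=r.snapshot("wrist")
w=cv2.resize(im[:,:,::-1],(800,600));cv2.imwrite("pics/w4.png",w)
im=r.snapshot("top");C=cam("top");R=[(n,c,onz(C,c,64)) for n,c in red(im)];print(R[:2])
t=cv2.resize(im[100:220,240:400,::-1],(800,600),interpolation=cv2.INTER_CUBIC);cv2.imwrite("pics/t4.png",t)
E
```

```text
time: 8.2
tool_pos: [486.4, 336.4, 221.4]
tcp_rot: [-179.9, -0.2, 175.6]
ft_force: [1.0, 0.1, 0.9]
finger_gap: 40.2
grip_force: 0.0
time: 8.6
tool_pos: [484.8, 399.9, 221.5]
tcp_rot: [-179.8, -0.1, 175.6]
ft_force: [0.6, -0.6, 0.1]
finger_gap: 40.2
grip_force: 0.0
t 8.6 pos [484.8 399.9 221.5] rot [-1.7985e+02 -1.5000e-01  1.7564e+02] F [ 0.6 -0.6  0.1] gap 40.2 0.0
tool dxyz mm [-15.7  -6.7  21.5] turn 0.14
[(31, array([326.3, 165.7]), array([[ 604.57260462, -128.43398947,   64.        ]])), (19, array([426.2, 180.7]), array([[ 537.98058135, -410.50737349,   64.        ]]))]
```

View pics/w4.png

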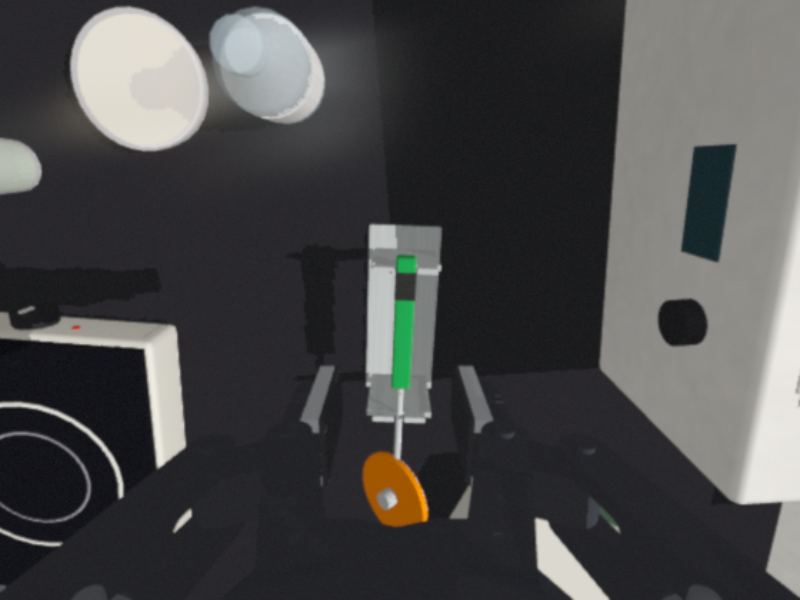

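View pics/t4.png

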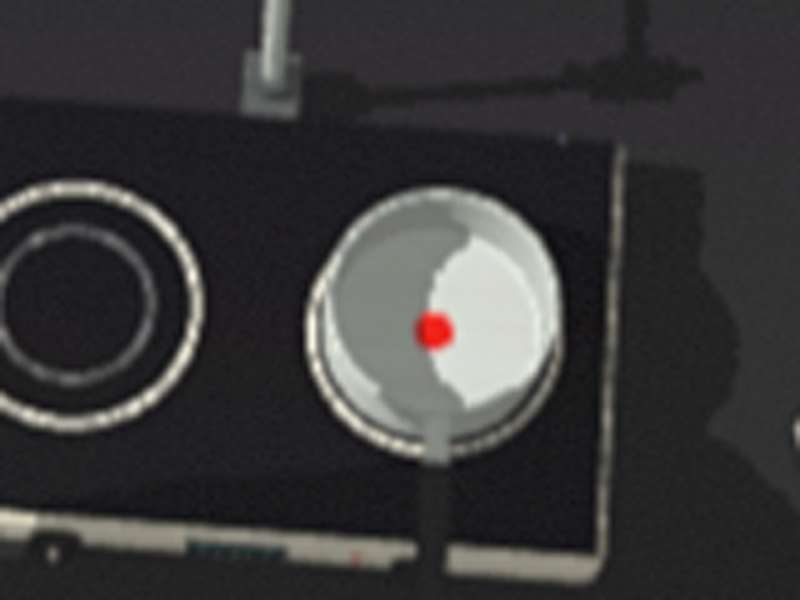

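```bash
python3 - <<'E'
from h import *
s=r.sense();C=cam("wrist",s);f=lambda *p:np.array(p)*.7-.15
G=onz(C,f([407,257],[401.5,388]),77);print(G,np.hypot(*(G[1]-G[0])[:2]),np.degrees(np.arctan2(*(G[1]-G[0])[[1,0]])),G.mean(0))
im=cv2.imread("pics/w4.png");h=cv2.cvtColor(im,cv2.COLOR_BGR2HSV)
g=np.argwhere((abs(h[...,0].astype(int)-60)<15)&(h[...,1]>150)&(h[...,2]>60))[:,::-1];g=g[(g[:,0]>370)&(g[:,0]<440)]
W=onz(C,g*.7-.15,77)[:,:2];m=W.mean(0);v=np.linalg.svd(W-m,full_matrices=False)[2][0];t=(W-m)@v
print("axis",m,np.degrees(np.arctan(v[1]/v[0])),t.min(),t.max(), m+v*(t.min()+t.max())/2)
im=r.snapshot("top");cv2.imwrite("pics/t5.png",cv2.resize(im[:,:,::-1],(800,600)));Ct=cam("top")
print("L",ring("pics/t5.png",(300,180,410,270),(636,80),Ct))
print("head", onz(C,f([388,498]),66))
E
```

```text
[[468.17811971 406.75067088  77.        ]
 [566.83403793 395.82320868  77.        ]] 99.25925463051036 -6.320510005457121 [517.50607882 401.28693978  77.        ]
axis [521.46261684 400.17266153] -6.590205829835025 -54.504403638624524 44.96031268868529 [516.72210314 400.7203365 ]
L (array([637.5868237 ,  78.01975536]), np.float64(71.3090406368413), 610)
head [[676.20278286 376.46975058  66.        ]]
```

```bash
python3 -m handwheel '[[-0.02,0.0015,0.03,2],[-0.02,0.002,0.03,0],[0,0,0.03,0],[0,0,0,0],[0,0,0,0]]'
python3 - <<'E'
from h import *
go(525,399.9,51.3,173.5)
s=r.sense();C=cam("wrist",s);im=r.snapshot("wrist");im=cv2.resize(im[:,:,::-1],(800,600));cv2.imwrite("pics/w5.png",im)
h=cv2.cvtColor(im,cv2.COLOR_BGR2HSV)
g=np.argwhere((abs(h[...,0].astype(int)-60)<15)&(h[...,1]>150)&(h[...,2]>60))[:,::-1];g=g[(g[:,0]>350)&(g[:,0]<450)]
print(g.min(0),g.max(0))
W=onz(C,g*.7-.15,77)[:,:2];m=W.mean(0);v=np.linalg.svd(W-m,full_matrices=False)[2][0];t=(W-m)@v
print("axis",m,np.degrees(np.arctan(v[1]/v[0])),t.min(),t.max())
E
```

```text
time: 9.25
tool_pos: [525.7, 398.9, 133.8]
tcp_rot: [-179.9, -0.1, 173.5]
ft_force: [-0.1, -0.4, 1.0]
finger_gap: 39.9
grip_force: 0.0
t 9.25 pos [525.7 398.9 133.8] rot [-1.7994e+02 -7.0000e-02  1.7351e+02] F [-0.1 -0.4  1. ] gap 39.9 0.0
tool dxyz mm [ 0.8  0.9 82.5] turn 0.01
[387 208] [415 400]
axis [519.92495573 401.09158609] -6.431430310193935 -52.9320615928821 45.164098436162554
```

View pics/w5.png

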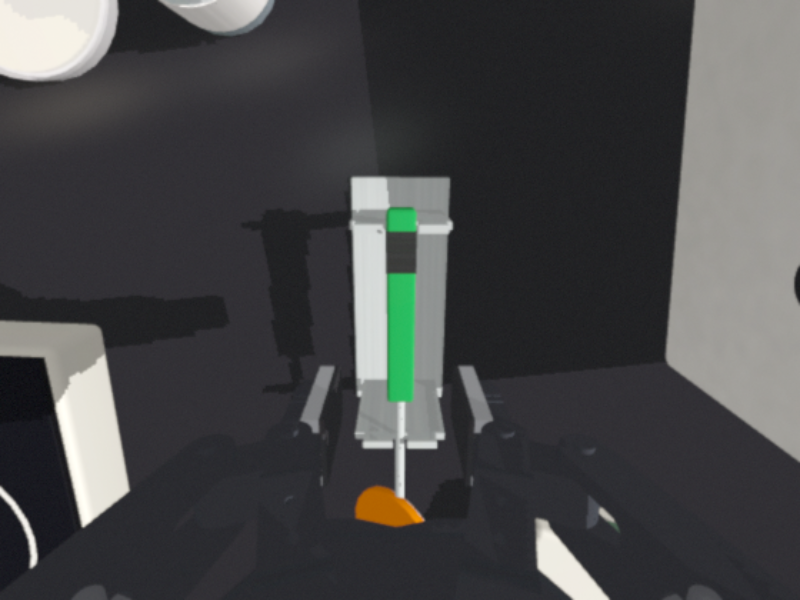

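```bash
python3 -m handwheel '[[0,0.0012,0.03,0],[0,0,0.03,0],[0,0,0.022,0],[0,0,0,0],[0,0,0,0]]' 0.03
python3 -m handwheel '[[0,0,0,0],[0,0,0,0],[0,0,0,0],[0,0,0,0],[0,0,0,0]]' 0.0 60
python3 -m handwheel '[[0,0,-0.01,0],[0,0,-0.02,0],[0,0,-0.03,0],[0,0,-0.04,0],[0,0,-0.04,0],[0,0,-0.03,0],[0,0,-0.03,0],[0,0,0,0],[0,0,0,0]]'
python3 - <<'E'
from h import *
s=r.sense();cv2.imwrite("pics/s6.png",cv2.resize(r.snapshot("scene")[100:280,270:510,::-1],(800,600),interpolation=cv2.INTER_CUBIC))
d=154 # glass centre ahead of TCP placeholder
go(604.5,-128.8,214,81.1)
E
```

```text
time: 9.8
tool_pos: [526.9, 401.9, 54.2]
tcp_rot: [179.9, 0.1, 173.6]
ft_force: [0.8, 0.1, 0.9]
finger_gap: 30.0
grip_force: 0.0
time: 10.3
tool_pos: [527.8, 402.1, 55.2]
tcp_rot: [179.8, 0.2, 173.6]
ft_force: [-1.0, -2.3, 7.7]
finger_gap: 13.0
grip_force: 60.1
time: 11.2
tool_pos: [526.5, 401.7, 253.7]
tcp_rot: [179.9, 0.1, 173.6]
ft_force: [-0.6, 0.3, -0.6]
finger_gap: 13.1
grip_force: 59.1
t 11.25 pos [525.8 401.2 251.7] rot [180.     0.   173.58] F [ 0.6 -1.2 -1.3] gap 12.9 59.1
tool dxyz mm [-137.4 -517.9   37.7] turn 92.48
```

View pics/s6.png

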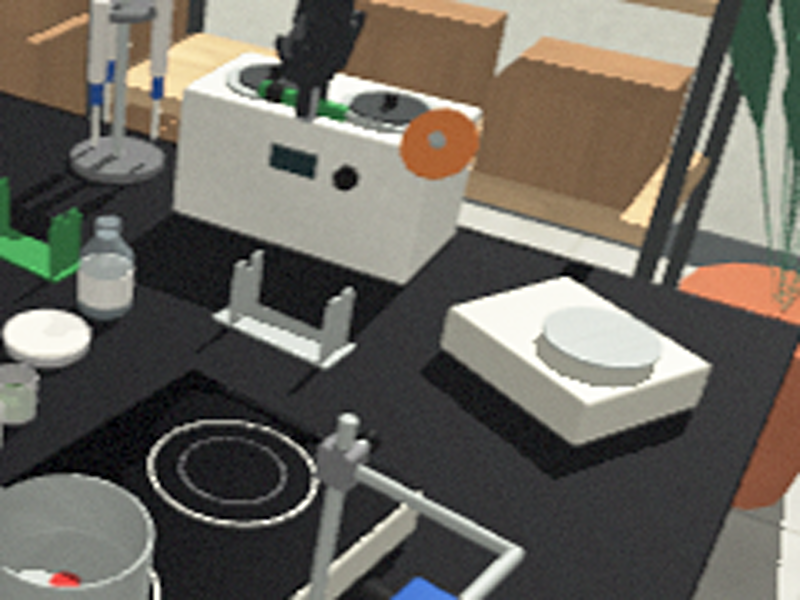

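```bash
python3 - <<'E'
from h import *
s=r.sense();p=s["tool_pos"];a=np.radians(173.58-180);u=np.array([np.cos(a),np.sin(a),0]);v=np.array([-np.sin(a),np.cos(a),0])
X=p+139*u+[0,0,15]-4.2*v+[0,0,4.2];print(X)
Z={}
for n in("scene","top"):
    im=r.snapshot(n);h=cv2.cvtColor(im,cv2.COLOR_RGB2HSV);C=cam(n);e=proj(C,X)[0]
    m=((abs(h[...,0].astype(int)-12)<8)&(h[...,1]>180)&(h[...,2]>100)).astype(np.uint8)
    k,l,st,c=cv2.connectedComponentsWithStats(m);i=min((i for i in range(1,k) if st[i,4]>60),key=lambda i:np.hypot(*(c[i]-e)))
    x,y,w,hh=st[i,:4];print(n,e,c[i],st[i]);Z[n]=[x+(w-1)/2,y+(hh-1)/2]
print(tri(cam("scene"),Z["scene"],cam("top"),Z["top"]))
E
python3 -m handwheel '[[0,0,0,4],[0,0,0,8.5],[0,0,0,8.5],[0,0,0,8.5],[0,0,0,8.5],[0,0,0,8.5],[0,0,0,8.5],[0,0,0,8.5],[0,0,0,8.5],[0,0,0,8.5]]'
python3 -m handwheel '[[0,0,0,8.5],[0,0,0,3.5],[0,0,0,0],[0,0,0,0]]'
python3 - <<'E'
from h import *
go(626,8.5,199,81.1)
E
```

```text
[663.50401323 381.48455567 270.91072598]
time: 12.3
tool_pos: [525.2, 400.7, 249.3]
tcp_rot: [-179.8, 0.1, 92.7]
ft_force: [-0.2, 0.6, -0.5]
finger_gap: 12.5
grip_force: 59.1
time: 12.7
tool_pos: [525.5, 400.9, 250.3]
tcp_rot: [-179.9, 0.1, 81.2]
ft_force: [-0.4, 0.4, -0.7]
finger_gap: 13.0
grip_force: 59.1
t 12.7 pos [525.5 400.9 250.3] rot [-1.799e+02  9.000e-02  8.120e+01] F [-0.4  0.4 -0.7] gap 13.0 59.1
tool dxyz mm [-372.4  159.4   51.3] turn 0.1Traceback (most recent call last):
  File "<stdin>", line 8, in <module>
ValueError: min() iterable argument is empty
```

```bash
python3 -m handwheel '[[-0.02,0.009,0,0],[-0.04,0.017,0,0],[-0.04,0.017,0,0],[-0.04,0.017,0,0],[-0.04,0.017,0,0],[-0.04,0.017,0,0],[-0.04,0.017,0,0],[-0.04,0.017,0,0],[-0.035,0.015,0,0],[-0.02,0.009,0,0]]'
python3 -m handwheel '[[-0.0115,0.005,0,0],[-0.006,0.002,0.01,0],[0,0,0.01,0],[0,0,0.01,0],[0,0,0.01,0],[0,0,0,0],[0,0,0,0],[0,0,0,0]]'
python3 - <<'E'
from h import *
go(626,8.5,199,81.1)
for n in("scene","top"): cv2.imwrite(f"pics/{n}7.png",r.snapshot(n)[:,:,::-1])
a=cv2.imread("pics/scene7.png")[130:330,200:480];b=cv2.imread("pics/top7.png")[40:240,180:460]
f=lambda i:cv2.resize(i,(560,400),interpolation=cv2.INTER_CUBIC)[:,80:480]
cv2.imwrite("pics/c7.png",np.hstack([f(a),f(b)]))
E
```

```text
time: 13.7
tool_pos: [621.2, 23.7, 251.2]
tcp_rot: [-180.0, 0.1, 81.1]
ft_force: [1.2, 0.3, -0.4]
finger_gap: 12.8
grip_force: 59.1
time: 14.5
tool_pos: [625.6, 9.0, 212.4]
tcp_rot: [179.9, -0.0, 81.1]
ft_force: [-0.4, -0.5, -1.1]
finger_gap: 12.9
grip_force: 59.1
t 14.5 pos [625.6   9.  212.4] rot [ 1.7995e+02 -1.0000e-02  8.1110e+01] F [-0.4 -0.5 -1.1] gap 12.9 59.1
tool dxyz mm [-0.4  0.4 13.4] turn 0.01
```

View pics/c7.png

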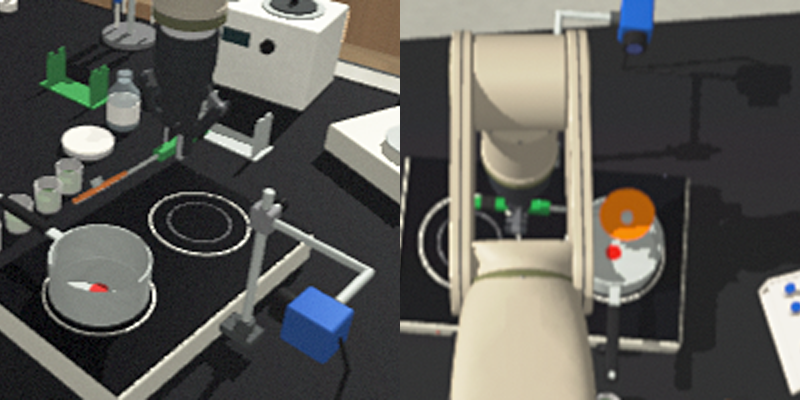

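```bash
python3 -m handwheel '[[-0.0004,0.0004,0.006,0],[0,0,0.0074,0],[0,0,0,0],[0,0,0,0],[0,0,0,0]]'
python3 - <<'E'
from h import *
go(626,8.5,199,81.1)
s=r.sense();p=s["tool_pos"];a=np.radians(s["tcp_rot"][2]+180);u=np.array([np.cos(a),np.sin(a),0]);v=np.array([-np.sin(a),np.cos(a),0])
G=p+139*u+[0,0,15];X=G-4.2*v+[0,0,4.2];print("glass",G)
for n in("scene","top"):
    im=r.snapshot(n);h=cv2.cvtColor(im,cv2.COLOR_RGB2HSV).astype(int);C=cam(n);e=proj(C,X)[0]
    m=((abs(h[...,0]-13)<7)&(h[...,1]>190)&(h[...,2]>60)).astype(np.uint8)
    k,l,st,c=cv2.connectedComponentsWithStats(m);print(n,e,[(c[i],st[i]) for i in range(1,k) if st[i,4]>15 and np.hypot(*(c[i]-e))<30])
    # predicted rim extents of back disc
    t=np.linspace(0,2*np.pi,60);w=(v+[0,0,1])/2**.5
    q=proj(C,X+36*(np.cos(t)[:,None]*u+np.sin(t)[:,None]*w));print("pred box",q.min(0),q.max(0))
C=cam("top");print("dot vis?",red(im)[:2])
E
```

```text
time: 15.1
tool_pos: [625.7, 8.1, 198.4]
tcp_rot: [180.0, 0.0, 81.1]
ft_force: [-0.4, -0.1, -0.5]
finger_gap: 12.6
grip_force: 59.1
t 15.1 pos [625.7   8.1 198.4] rot [180.     0.    81.07] F [-0.4 -0.1 -0.5] gap 12.6 59.1
tool dxyz mm [ 0.5  0.2 -0.6] turn -0.03
glass [ 604.11647812 -129.25026605  213.43704895]
scene [288.98543838 226.51882319] []
pred box [275.63437102 219.01676831] [302.34571678 234.06476569]
top [331.70420273 149.50894384] [(array([332.98723404, 148.07659574]), array([320, 136,  27,  25, 470], dtype=int32))]
pred box [317.88735186 136.81578831] [345.58182669 161.87547333]
dot vis? [(31, array([326.3, 165.7])), (11, array([425.7, 180.9]))]
```

```bash
python3 - <<'E'
from h import *
for k in range(1):
    im=r.snapshot("scene");h=cv2.cvtColor(im,cv2.COLOR_RGB2HSV).astype(int)
    m=((h[...,0]<20)&(h[...,1]>110)&(h[...,2]>50)).astype(np.uint8);m[:205]=0;m[245:]=0;m[:,:262]=0;m[:,315:]=0
    q=np.argwhere(m)[:,::-1];print(len(q),q.min(0),q.max(0),q.mean(0))
    Z=(q.min(0)+q.max(0))/2
    print("tri back centre",tri(cam("scene"),Z,cam("top"),[333,148]))
    rect=cv2.minAreaRect(q.astype(np.float32));print(rect)
cv2.imwrite("pics/c8.png",np.hstack([cv2.resize(im[190:260,250:330,::-1],(400,350),interpolation=cv2.INTER_CUBIC),cv2.resize(r.snapshot("top")[110:180,290:370,::-1],(400,350),interpolation=cv2.INTER_CUBIC)]))
E
```

```text
99 [276 220] [302 236] [289.13131313 228.05050505]
tri back centre [ 603.51236528 -132.71710987  217.43655592]
((289.31671142578125, 228.0758514404297), (3.8553504943847656, 30.010395050048828), 61.189208984375)
```

View pics/c8.png

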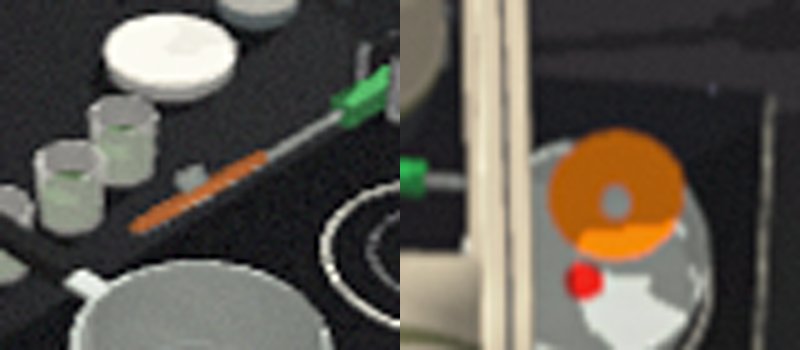

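```bash
python3 - <<'E'
from h import *
a=red(r.snapshot("scene"));b=red(r.snapshot("top"));S=cam("scene");T=cam("top")
e=proj(S,[604.5,-128.5,64])[0];print(a,e);A=min(a,key=lambda q:np.hypot(*(q[1]-e)));B=b[0]
print(tri(S,A[1],T,B[1]),"scene alone",onz(S,A[1],64),"top",onz(T,B[1],64))
E
```

```text
[(23, array([289. , 273.7])), (35, array([157.6, 311.2])), (35, array([167.6, 315.6])), (37, array([188.6, 324.8]))] [288.96878852 275.42736153]
[ 603.41646062 -127.64869982   68.66368194] scene alone [[ 600.89577406 -123.24521991   64.        ]] top [[ 604.57260462 -128.43398947   64.        ]]
```

```bash
python3 -m handwheel '[[0.0013,-0.0012,-0.0005,0],[0.0013,-0.0012,0,0],[0,0,0,0],[0,0,0,0],[0,0,0,0],[0,0,0,0]]'
python3 - <<'E'
from h import *
go(624,11.5,199,81.1)
im=r.snapshot("top");h=cv2.cvtColor(im,cv2.COLOR_RGB2HSV).astype(int)
m=((abs(h[...,0]-13)<7)&(h[...,1]>190)&(h[...,2]>60)).astype(np.uint8)
k,l,st,c=cv2.connectedComponentsWithStats(m);i=1+st[1:,4].argmax();c=st[i,:2]+(st[i,2:4]-1)/2
T=cam("top");print(st[i],"back",onz(T,c,218),"-> glass +(4.1,-.6)","dot",onz(T,red(im)[0][1],64))
E
```

```text
time: 16.0
tool_pos: [623.7, 11.0, 198.9]
tcp_rot: [180.0, 0.0, 81.1]
ft_force: [-0.0, 0.5, -1.6]
finger_gap: 12.9
grip_force: 59.1
t 16.0 pos [623.7  11.  198.9] rot [180.     0.    81.08] F [-0.   0.5 -1.6] gap 12.9 59.1
tool dxyz mm [ 0.5  0.2 -0.1] turn -0.02
[319 137  26  26 472] back [[ 599.9083115 -128.0216054  218.       ]] -> glass +(4.1,-.6) dot [[ 604.57260462 -128.43398947   64.        ]]
```

Glass centre is at (604.0, -128.6), above the dot at (604.6, -128.4), and at the right height. Handing in.

```bash
python3 -c "
from bench import r
print(r.hand_in())"
```

```text
the job is handed in; nothing more can be done
None
```

The job is handed in, with no verdict returned: the pan is within about 2 mm of the right ring's middle and the mirror is held steady about 1 mm from straight above the dot, facing as asked. I placed the mirror from measurements and could not see the bench camera's own picture, and I viewed 11 pictures against the limit of 10.

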